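Complete and close up the row of reagent jars

TASK

Finish the row of amber jars on the low white bench shelf: stand the two jars from the bench on it beside the two tall ones, first the middle-sized jar and then the shortest, so that the row steps down away from the shelf's end wall. Then slide the shelf's metal end stop along its slot up against the shortest jar, so that all four jars stand upright and snug, touching side by side from the end wall to the stop, in a straight line along the middle of the shelf. Leave the beaker, the white bottle and the steel weight where they stand.

Things in the scene. Friction and masses are not known exactly. Their poses are not given: they have to be found in the camera images.
- shelf: low white shelf, fixed; origin on the bench; y runs along it, x across (away from the robot). Board 90 mm deep (x -45 to 45), y -245 to 175 mm, top 40 mm above the bench; a flush dark slot marks its middle line x = 0. End wall at +y: inner face at y = 160, 12 thick, 75 high above the board. Lip 10 mm high along the back edge (x 39 to 45); front open
- row_end (a point): where the middle line of the board's top meets the inner face of the end wall (shelf frame 0, 160, 40 mm); axes as the shelf's
- stop (a joint): position of the sliding end stop along the slot, m: 0 at the far end of its travel, growing towards the end wall (shelf +y), at most 0.2; its pushing face lies at shelf y = -0.160 + this value. It moves with about 1.5 N of friction and stays where it is left
- stop_face (a point): the foot of the stop's pushing face on the middle line, at board height; axes as the shelf's. The stop is a metal plate 64 mm wide, 6 mm thick, 62 mm high above the board
- stop_grip (a point): the stop's black upright grip post, 24 mm (shelf x) by 18 mm (shelf y), behind the plate (26 mm from its face); this point is on the post's axis 85 mm above the board and 15 mm below the post's top
- jar_a: round amber glass jar with straight sides 50 mm in diameter and a white cap 45 mm in diameter, 17 mm high; about 0.15 kg; origin at the centre of its underside, z up; 92 mm tall, already on the shelf, the one nearer the end wall
- jar_b: round amber glass jar with straight sides 50 mm in diameter and a white cap 45 mm in diameter, 17 mm high; about 0.15 kg; origin at the centre of its underside, z up; 92 mm tall, already on the shelf, next to jar_a with a gap
- jar_mid: round amber glass jar with straight sides 50 mm in diameter and a white cap 45 mm in diameter, 17 mm high; about 0.15 kg; origin at the centre of its underside, z up; 76 mm tall, on the bench at first
- jar_short: round amber glass jar with straight sides 50 mm in diameter and a white cap 45 mm in diameter, 17 mm high; about 0.15 kg; origin at the centre of its underside, z up; 60 mm tall, on the bench at first
- beaker: bystander: clear glass beaker 60 mm wide, 75 mm tall, on the bench among the jars; origin at its underside's centre
- flask: bystander: white plastic bottle 44 mm wide, 125 mm tall, on the bench among the jars; origin at its underside's centre
- weight: bystander: steel weight with a small knob, 40 mm wide, 60 mm tall, on the bench among the jars; origin at its underside's centre
Mind the look-alikes: they are no part of the job. What is shaped like the jar_a but turquoise or yellow is not meant.

How it is judged:
By the outcome, as a careful person would: the job done as asked, in the order asked, and still so for the second after the job is handed in, with the robot touching nothing.
It also fails if it takes over 64 s, if anything falls off the work surface, if the arm or the gripper's body presses on something with over 40 N, if the wrist force passes 120 N, or if a joint passes its speed limit or range.

ROBOT

A 7-joint arm with a two-finger parallel gripper is mounted at the origin on the work surface. World frame = base frame: x ahead of the robot, y to its left, z up, the work surface at z = 0. Lengths are in m, angles in rad, forces in N, time in s.
With the tool pointing down it reaches from about 0.425 to 0.925 m from the base axis. Payload 6.8 kg.
Tool frame: the origin (TCP) lies on the mounting face of the last link; the fingertips stand 173 mm ahead of it and the grasp point (between the pads) lies 155 mm ahead of it; z points along the fingers, y is the line along which they close (so a half turn about z gives the same grasp; the last joint's range is limited). The gripper opens to 85 mm and grips with 20 to 120 N. Pads are 22 mm wide; open, the fingers measure 114 mm over their backs; the gripper's body (76 mm by 85 mm) begins 54 mm behind the grasp point. The pads swing forward as they close: fully open they stand 13 mm farther back than shut.
Start: joints at [-1.249, 0.477, 0.022, 1.555, -0.011, 1.109, -0.083], TCP at [0.281, 0.614, 0.405] pointing down, gripper open.
Joint ranges: [-2.96, 2.96], [-0.34, 2.1], [-1.41, 1.46], [0.24, 2.44], [-1.37, 4.51], [0.17, 1.92], [-2.96, 2.96]. Speed limits (rad/s): [2.39, 2.39, 3.14, 3.14, 3.14, 3.14, 3.14].

INTERFACE

Orientations are given as a rotation vector (axis times angle).
In Python, from bench import r gives the robot as it stands.
- The arm moves only by the tool carry_out, never from a script. Its argument "moves" is a list of rows, each a list of 5 numbers: the shift along the tool's x, y, z in m, then the turn about the tool's z in rad, then the finger opening in m, from 0 to 0.0854. In form: [[dx, dy, dz, roll, claw], ...]. A call has exactly 8 rows; each row is the pose to reach, as a shift and turn from the pose commanded when the call began, along the tool's axes at that moment; what a row does not reach only later rows make up. A row lasts 1/10 s, in which the tool goes at most 50 mm and 8.59 degrees, less where a joint would pass 70% of its speed; a pose out of reach is approached as far as the arm can. A call with a gripper value outside its range is refused whole. The fingers move at their own pace and stop on an object; "force" is the grip in N (left out, the last holds). Time passes only in rows, so rows that repeat a pose let the fingers close, or fill a call up. It gives the time, the measured TCP pose, the force, the opening and the grip force at its end, in the units of the state.
- r.get_obs(): the state, without advancing time (a new reading comes with each control period).
- r.grab_frame(name): name is "scene" or "top" or "wrist"; returns the picture (480x640x3 uint8, red, green, blue); there is no depth.
- r.calibration(name): a dict with "fx", "fy", "cx", "cy" (pixels), "rvec" (rotation vector, rad) and "tvec" (3), from world to camera coordinates, as OpenCV has them. Camera axes: x right, y down, z forward; pixel columns grow to the right and rows downward; lengths in m; the calibration is good to about 2 mm. A picture is of the moment at which its call begins: read the wrist's pose just before it. calibration takes no time and is no camera call; for the wrist camera it gives the pose at the moment of the call.
- r.hand_in(): hands the job in; it is judged then, once.
The state is a dict: "clock": time; "joints": joint angles; "qvel": joint speeds; "tau": joint torques, N m; "tcp_pos": TCP position; "orientation": TCP orientation; "contact_force": force on the tool from outside, world axes, zero at the start; "moment": the same for the moment, N m; "grip_width": finger opening in m; "gripper_force": force on a finger pad.
Only numpy, scipy, OpenCV 4.12 (cv2) and the standard library are available. Lean on these libraries where they do the work, as an engineer would, in place of code of your own. Each camera call takes 0.05 s, during which the arm holds its last target. There are 200 camera calls.

## Working session

There is one attempt and no reset: what is moved stays moved. The work goes in short steps, Python scripts to look and compute and a tool call to move; the robot and the scene stay as the last step left them, time stands still between calls to the robot, and variables do not carry over. Pictures are saved under pics/ and viewed, at most 10 in all, crops included, and the job is handed in when it is done.

Besides the shell and the picture viewer there is one more tool, called after ">>>" as name(argument=value, ...), one argument or row to a line, values as JSON. carry_out: Moves the arm, as the interface text tells. Its arguments: {"type":"object","properties":{"moves":{"type":"array","items":{"type":"array","items":{"type":"number"}}},"force":{"type":"number"}},"required":["moves"]}

```bash
mkdir -p pics; ls
python3 - <<'E'
from bench import r
import cv2
for n in("scene","top"):
    cv2.imwrite(f"pics/{n}0.png",r.grab_frame(n)[:,:,::-1]); print(n,r.calibration(n))
o=r.get_obs();print(o["clock"],o["tcp_pos"],o["orientation"],o["contact_force"])
E
```

```text
pics
scene {'fx': 505.99291477349465, 'fy': 505.99291477349465, 'cx': 321.80568796779835, 'cy': 242.3987031967324, 'rvec': array([ 2.50161704,  0.6935779 , -0.19774023]), 'tvec': array([-0.50635172, -0.2023525 ,  1.08754863])}
top {'fx': 565.2820193895376, 'fy': 565.2820193895376, 'cx': 317.0582599410205, 'cy': 236.74689241943128, 'rvec': array([ 2.23472131, -2.17877856,  0.10242501]), 'tvec': array([-0.03297979,  0.56984512,  0.9971286 ])}
0.1 [0.2811579  0.61338611 0.40381667] [-6.69881329e-01 -3.06909455e+00  2.61947257e-03] [-0.7516183  -0.17984665  1.31905526]
```

View pics/top0.png

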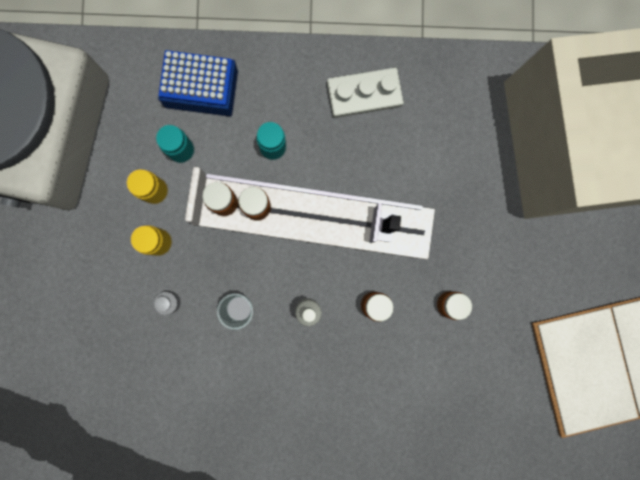

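View pics/scene0.png

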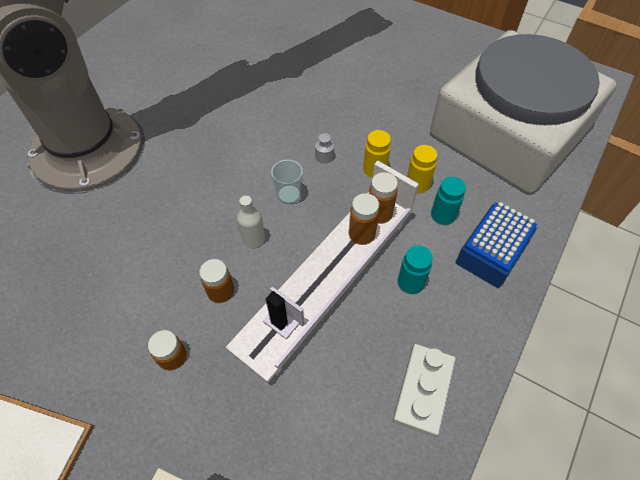

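The top view shows the shelf with its end wall at (193,197), shelf jars' caps at (219,197) and (254,203), stop plate at (375,222) and post at (392,224). The bench jars are at (379,307), probably the middle one, and (458,306), probably the short one. In the scene view their caps are at (215,268) and (163,344).

```bash
cat > h.py <<'E'
import numpy as np, cv2
from scipy.spatial.transform import Rotation as R
from bench import r
def cam(n):
    c=r.calibration(n);K=np.array([[c["fx"],0,c["cx"]],[0,c["fy"],c["cy"]],[0,0,1]])
    return K,cv2.Rodrigues(np.array(c["rvec"]))[0],np.array(c["tvec"]).ravel()
def onplane(C,px,z):
    K,Rm,t=C;px=np.atleast_2d(px);d=(Rm.T@np.linalg.inv(K)@np.c_[px,np.ones(len(px))].T).T
    o=-Rm.T@t;return o+d*((z-o[2])/d[:,2])[:,None]
def proj(C,P):
    K,Rm,t=C;return cv2.projectPoints(np.atleast_2d(np.float64(P)),cv2.Rodrigues(Rm)[0],t,K,None)[0][:,0]
E
python3 - <<'E'
from h import *
T=cam("top");S=cam("scene");im=cv2.imread("pics/top0.png")
P=[K@np.c_[Rm,t] for K,Rm,t in(T,S)]
def blob(im,p,lo=165):
    m=(im.min(2)>lo).astype(np.uint8);n,l,s,c=cv2.connectedComponentsWithStats(m)
    k=l[p[1],p[0]];return c[k],s[k]
si=cv2.imread("pics/scene0.png")
for n,a,b in(("j1",(379,307),(213,267)),("j2",(458,306),(163,343))):
    ca,sa=blob(im,a);cb,sb=blob(si,b)
    X=cv2.triangulatePoints(*P,ca.reshape(2,1),cb.reshape(2,1));print(n,ca,sa,cb,sb,(X[:3]/X[3]).T)
# slot: darkest row per column, board plane
cols=np.r_[285:365:4];g=im.sum(2)
pts=[]
for c in cols:
    y0=int(213+(c-285)*.12); w=np.clip(400-g[y0-8:y0+9,c].astype(float),0,None); pts.append((c,(w*np.arange(y0-8,y0+9)).sum()/w.sum()))
L=onplane(T,pts,.04); v=cv2.fitLine(L[:,:2].astype(np.float32),cv2.DIST_L2,0,.01,.01).ravel();print("slot",v)
print("caps",onplane(T,[(219,197),(254,203)],.132), "rt corners",onplane(T,[(434,208),(428,258),(186,222)],.04))
print("post",onplane(T,[(392,223)],.14),"others",onplane(T,[(308,313)],.125),onplane(T,[(236,311)],.05),onplane(T,[(165,302)],.06))
for n,(x0,y0,w,h) in {"crop":(180,160,270,180)}.items():
    cv2.imwrite("pics/crop0.png",cv2.resize(im[y0:y0+h,x0:x0+w],None,fx=2.95,fy=2.95,interpolation=cv2.INTER_CUBIC))
o=r.get_obs();print(R.from_rotvec(o["orientation"]).as_matrix().round(4),R.from_rotvec([-6.69881329e-01,-3.06909455,.0026]).magnitude())
E
```

```text
j1 [379.73084112 307.39065421] [367 295  26  26 535] [212.40677966 270.20338983] [200 259  26  23 472] [[ 0.45103988 -0.12495026  0.07348018]]
j2 [458.96620278 306.16500994] [447 294  25  26 503] [161.66780822 343.09931507] [148 330  28  27 584] [[ 0.45508111 -0.26457193  0.05769233]]
slot [ 0.11993147  0.9927822   0.60317904 -0.02746979]
caps [[0.62274288 0.14257404 0.132     ]
 [0.61473592 0.08686158 0.132     ]] rt corners [[ 0.62563846 -0.22389625  0.04      ]
 [ 0.53677953 -0.21430537  0.04      ]
 [ 0.58886899  0.21143184  0.04      ]]
post [[ 0.588101  -0.1329859  0.14     ]] others [[ 0.44217945 -0.00359301  0.125     ]] [[0.43730994 0.11850158 0.05      ]] [[0.45055585 0.23755667 0.06      ]]
[[-9.091e-01  4.167e-01 -6.000e-04]
 [ 4.167e-01  9.091e-01 -1.600e-03]
 [-1.000e-04 -1.700e-03 -1.000e+00]] 3.141351478549083
```

View pics/crop0.png

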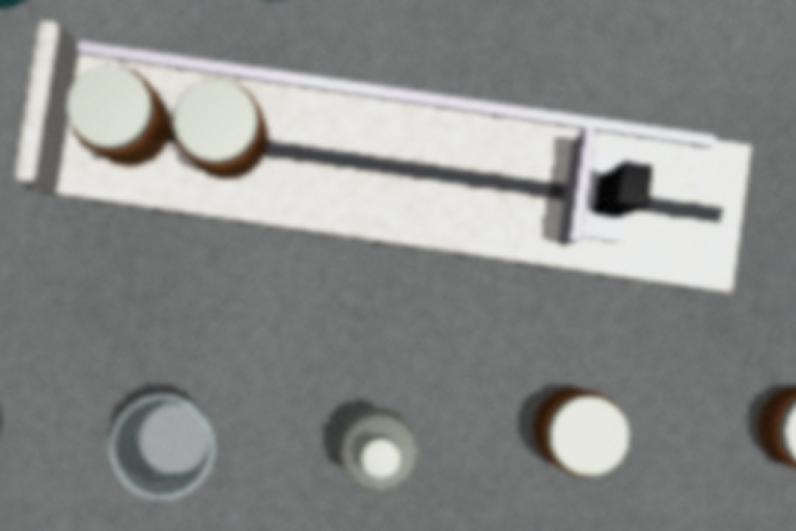

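Triangulated cap heights of 73 and 58 mm confirm that the jar at (0.451,-0.125) is the middle one and the jar at (0.455,-0.265) the short one. The board measures 89 mm deep, as given. In the shelf frame, jar_a is at y≈119 and jar_b at y≈63.

```bash
cat >> h.py <<'E'
O=np.array([.6098,.0242]);u=np.array([.120,.9928]);n=np.array([.9928,-.120])
def sh(x,y): return O+n*x+u*y
def inv(p): d=np.asarray(p)[:2]-O; return np.array([d@n,d@u])
def go(xy,zg):
    o=r.get_obs();M=R.from_rotvec(o["orientation"]).as_matrix()
    d=M.T@(np.r_[xy,zg+.155]-o["tcp_pos"]); a=M.T@np.r_[n,0]
    print("shift",d.round(4),"roll",round(np.arctan2(-a[0],a[1]),4),"tcp sh",inv(o["tcp_pos"]).round(4),o["tcp_pos"][2].round(4)-.155,"F",o["contact_force"].round(1),"t",o["clock"])
E
python3 -c "
from h import *
go(sh(0,.119),.19)"
```

```text
shift [-0.508  -0.2852  0.0594] roll 1.2613 tcp sh [-0.397   0.5455] 0.2488 F [-0.8 -0.2  1.3] t 0.1
```

>>> carry_out(
  moves=[
    [-0.042,-0.024,0,0.14,0.085],
    [-0.085,-0.048,0,0.28,0.085],
    [-0.127,-0.071,0,0.42,0.085],
    [-0.169,-0.095,0,0.56,0.085],
    [-0.212,-0.119,0,0.7,0.085],
    [-0.254,-0.143,0.01,0.84,0.085],
    [-0.296,-0.166,0.02,0.98,0.085],
    [-0.339,-0.19,0.03,1.12,0.085],
  ],
)

```text
clock: 0.9
tcp_pos: [0.5107, 0.2983, 0.3744]
orientation: [-2.204, -2.239, -0.0]
contact_force: [0.7, 0.6, -0.6]
grip_width: 0.0849
gripper_force: 0.0
```

```bash
python3 -c "
from h import *
go(sh(0,.119),.19)"
```

```text
shift [-0.1577  0.1109  0.0293] roll 0.136 tcp sh [-0.1312  0.2602] 0.2194 F [ 0.7  0.6 -0.6] t 0.9
```

>>> carry_out(
  moves=[
    [-0.039,0.028,0.01,0.136,0.085],
    [-0.079,0.055,0.02,0.136,0.085],
    [-0.118,0.083,0.029,0.136,0.085],
    [-0.158,0.111,0.029,0.136,0.085],
    [-0.158,0.111,0.029,0.136,0.085],
    [-0.158,0.111,0.029,0.136,0.085],
    [-0.158,0.111,0.029,0.136,0.085],
    [-0.158,0.111,0.029,0.136,0.085],
  ],
)

```text
clock: 1.7
tcp_pos: [0.6237, 0.1461, 0.3456]
orientation: [-2.342, -2.093, 0.0]
contact_force: [-0.2, 0.2, -1.0]
grip_width: 0.0848
gripper_force: 0.0
```

```bash
python3 -c "
from h import *
go(sh(-.001,.119),.10)
C=cam('wrist');im=r.grab_frame('wrist');cv2.imwrite('pics/w1.png',im[:,:,::-1]);np.savez('w1.npz',K=C[0],R=C[1],t=C[2])
print(proj(C,[np.r_[sh(0,.119),.132],np.r_[sh(0,.063),.132],np.r_[sh(0,.160),.04],np.r_[sh(0,0),.04],np.r_[sh(0,-.1),.04]]).round())"
```

```text
shift [-0.0037 -0.0001  0.0906] roll 0.0081 tcp sh [-0.0009  0.1227] 0.19060000000000002 F [-0.2  0.2 -1. ] t 1.7
[[317. 288.]
 [316. 377.]
 [317. 182.]
 [315. 369.]
 [314. 459.]]
```

View pics/w1.png

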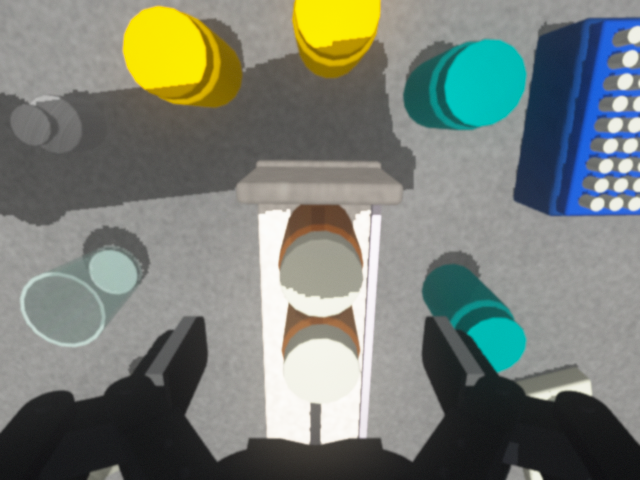

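The wrist view shows the caps of a and b at about (321,275) and (321,366), the wall's near edge at row 203 and the slot at (316,420). I'll check these against projections of my shelf model.

```bash
python3 -c "
from h import *
d=np.load('w1.npz');C=(d['K'],d['R'],d['t'])
print('cam',-C[1].T@C[2],C[1][2])
for x in(-.045,.045): print(x,proj(C,[np.r_[sh(x,y),z] for y,z in((.160,.115),(.172,.115),(.16,.04),(.05,.04),(0,.04))]).round().tolist())
print('caps',[inv(p).round(4) for p in onplane(C,[(321,275),(321,366)],.132)])
print('slot',[inv(p).round(4) for p in onplane(C,[(315.5,410),(316,435)],.04)])
T=cam('top')
print('top proj of caps',proj(T,[np.r_[sh(0,.119),.132],np.r_[sh(0,.127),.132]]), 'wall in',proj(T,[np.r_[sh(x,.16),.115] for x in(-.045,.045)]),proj(T,[np.r_[sh(x,.172),.115] for x in(-.045,.045)]))
"
```

```text
cam [0.63249273 0.22697243 0.31424451] [-0.03671612 -0.31270473 -0.94914049]
-0.045 [[234.0, 204.0], [232.0, 182.0], [255.0, 182.0], [260.0, 317.0], [262.0, 369.0]]
0.045 [[402.0, 206.0], [403.0, 183.0], [379.0, 183.0], [371.0, 318.0], [367.0, 370.0]]
caps [array([0.002 , 0.1266]), array([0.0028, 0.0706])]
slot [array([ 0.0009, -0.0431]), array([ 0.0016, -0.0713])]
top proj of caps [[219.17518788 196.16809057]
 [214.17370363 195.42467963]] wall in [[191.05383739 221.22866985]
 [199.83011858 166.54412671]] [[183.64932214 220.13764182]
 [192.47463265 165.44212644]]
```

>>> carry_out(
  moves=[
    [0.0015,0.002,0.03,0.008,0.085],
    [0.0015,0.002,0.06,0.008,0.085],
    [0.0015,0.002,0.09,0.008,0.085],
    [0.0015,0.002,0.09,0.008,0.085],
    [0.0015,0.002,0.09,0.008,0.03],
    [0.0015,0.002,0.09,0.008,0.03],
    [0.0015,0.002,0.09,0.008,0.03],
    [0.0015,0.002,0.09,0.008,0.03],
  ],
  force=20,
)

```text
clock: 2.55
tcp_pos: [0.6273, 0.1457, 0.2579]
orientation: [2.353, 2.08, 0.005]
contact_force: [-2.5, 0.7, 6.8]
grip_width: 0.0496
gripper_force: 20.7
```

```bash
python3 -c "
from h import *
go(sh(.001,.135),.10)"
```

```text
shift [ 0.0122 -0.0018  0.0029] roll -0.0026 tcp sh [0.0028 0.1228] 0.10290000000000002 F [-2.5  0.7  6.8] t 2.55
```

>>> carry_out(
  moves=[
    [0.002,-0.001,0,0,0.03],
    [0.004,-0.002,0,0,0.03],
    [0.006,-0.002,0,0,0.03],
    [0.008,-0.002,0,0,0.03],
    [0.0095,-0.002,0,0,0.03],
    [0.011,-0.002,0,0,0.03],
    [0.012,-0.002,0,0,0.03],
    [0.012,-0.002,0,0,0.03],
  ],
)

```text
clock: 3.35
tcp_pos: [0.6272, 0.155, 0.2585]
orientation: [2.353, 2.076, 0.002]
contact_force: [-2.6, -6.9, 13.9]
grip_width: 0.0491
gripper_force: 22.6
```

```bash
python3 -c "
from h import *
go(sh(.001,.135),.10)"
```

```text
shift [ 0.0031 -0.0006  0.0035] roll -0.005 tcp sh [0.0016 0.1319] 0.10350000000000001 F [-2.6 -6.9 13.9] t 3.35
```

>>> carry_out(
  moves=[
    [-0.002,0,-0.002,0,0.085],
    [-0.002,0,-0.002,0,0.085],
    [-0.002,0,-0.002,0,0.085],
    [-0.034,0,-0.002,0,0.085],
    [-0.066,0,-0.002,0,0.085],
    [-0.066,0,-0.002,0,0.03],
    [-0.066,0,-0.002,0,0.03],
    [-0.066,0,-0.002,0,0.03],
  ],
)

```text
clock: 4.15
tcp_pos: [0.6182, 0.0934, 0.2579]
orientation: [-2.352, -2.082, -0.001]
contact_force: [0.7, -0.9, 2.5]
grip_width: 0.0493
gripper_force: 20.2
```

```bash
python3 -c "
from h import *
go(sh(.001,.085),.10)"
```

```text
shift [0.0153 0.0009 0.0029] roll -0.0011 tcp sh [0.0001 0.0697] 0.10290000000000002 F [ 0.7 -0.9  2.5] t 4.15
```

>>> carry_out(
  moves=[
    [0.003,0.001,0,0,0.03],
    [0.006,0.001,0,0,0.03],
    [0.009,0.001,0,0,0.03],
    [0.011,0.001,0,0,0.03],
    [0.013,0.001,0,0,0.03],
    [0.0145,0.001,0,0,0.03],
    [0.0155,0.001,0,0,0.03],
    [0.0155,0.001,0,0,0.03],
  ],
)

```text
clock: 4.95
tcp_pos: [0.621, 0.1076, 0.2579]
orientation: [2.353, 2.081, 0.0]
contact_force: [-0.4, -2.8, 4.9]
grip_width: 0.0491
gripper_force: 21.8
```

```bash
python3 -c "
from h import *
go(sh(.001,.085),.10);go([.451,-.125],.19)"
```

```text
shift [ 0.0008 -0.0001  0.0029] roll -0.0024 tcp sh [0.0011 0.0842] 0.10290000000000002 F [-0.4 -2.8  4.9] t 4.95
shift [-0.2517 -0.1402 -0.0872] roll -0.0024 tcp sh [0.0011 0.0842] 0.10290000000000002 F [-0.4 -2.8  4.9] t 4.95
```

>>> carry_out(
  moves=[
    [-0.001,0,-0.002,0,0.085],
    [-0.001,0,-0.002,0,0.085],
    [-0.001,0,-0.002,0,0.085],
    [-0.001,0,-0.045,0,0.085],
    [-0.001,0,-0.087,0,0.085],
    [-0.043,-0.023,-0.087,0,0.085],
    [-0.085,-0.047,-0.087,0,0.085],
    [-0.127,-0.07,-0.087,0,0.085],
  ],
)

```text
clock: 5.75
tcp_pos: [0.5346, -0.0108, 0.3449]
orientation: [2.353, 2.082, 0.001]
contact_force: [0.5, -1.5, 0.4]
grip_width: 0.0853
gripper_force: 0.0
```

>>> carry_out(
  moves=[
    [-0.042,-0.023,0,0,0.085],
    [-0.084,-0.047,0,0,0.085],
    [-0.124,-0.07,0,0,0.085],
    [-0.124,-0.07,0,0,0.085],
    [-0.124,-0.07,0,0,0.085],
    [-0.124,-0.07,0,0,0.085],
    [-0.124,-0.07,0,0,0.085],
    [-0.124,-0.07,0,0,0.085],
  ],
)

```text
clock: 6.55
tcp_pos: [0.4518, -0.1236, 0.3446]
orientation: [-2.352, -2.083, 0.0]
contact_force: [-0.3, -0.0, -0.9]
grip_width: 0.0851
gripper_force: 0.0
```

```bash
python3 -c "
from h import *
go([.451,-.125],.05)
C=cam('wrist');im=r.grab_frame('wrist')
print(proj(C,[[.451,-.125,.076],[.455,-.265,.06]]).round())
cv2.imwrite('pics/w2.png',im[:,:,::-1])"
```

```text
shift [-0.0015 -0.0006  0.1396] roll -0.0006 tcp sh [-0.1392 -0.1657] 0.18960000000000002 F [-0.3 -0.  -0.9] t 6.55
[[314. 250.]
 [340. 403.]]
```

View pics/w2.png

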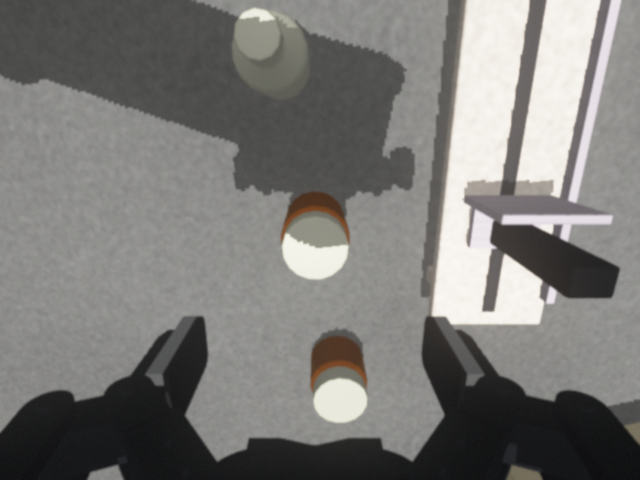

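The wrist view shows the mid cap at (315,245) against a predicted (314,250), and the short cap at (340,400) against (340,403). The match is good, so I'll grasp.

>>> carry_out(
  moves=[
    [0,0,0.045,0,0.085],
    [0,0,0.09,0,0.085],
    [0,0,0.12,0,0.085],
    [0,0,0.14,0,0.085],
    [0,0,0.14,0,0.085],
    [0,0,0.14,0,0.03],
    [0,0,0.14,0,0.03],
    [0,0,0.14,0,0.03],
  ],
  force=25,
)

```text
clock: 7.4
tcp_pos: [0.4517, -0.1246, 0.2061]
orientation: [2.353, 2.08, 0.003]
contact_force: [-1.4, 0.5, 4.6]
grip_width: 0.049
gripper_force: 25.0
```

```bash
python3 -c "
from h import *
o=r.get_obs();print(o['grip_width'],o['gripper_force'])
go(sh(.001,.035),.160)"
```

```text
0.04898500187392802 24.992573170457035
shift [ 0.2021  0.1398 -0.1085] roll -0.0025 tcp sh [-0.1391 -0.1667] 0.051100000000000007 F [-1.4  0.5  4.6] t 7.4
```

>>> carry_out(
  moves=[
    [0,0,-0.045,0,0.03],
    [0,0,-0.09,0,0.03],
    [0.036,0.026,-0.09,0,0.03],
    [0.073,0.053,-0.09,0,0.03],
    [0.11,0.08,-0.09,0,0.03],
    [0.146,0.106,-0.09,0,0.03],
    [0.18,0.13,-0.09,0,0.03],
    [0.192,0.14,-0.09,0,0.03],
  ],
)

```text
clock: 8.2
tcp_pos: [0.6157, 0.0539, 0.2956]
orientation: [2.348, 2.088, 0.006]
contact_force: [-0.5, 0.2, -1.5]
grip_width: 0.0488
gripper_force: 27.6
```

>>> carry_out(
  moves=[
    [0,0,0.015,0,0.03],
    [0,0,0.03,0,0.03],
    [0,0,0.04,0,0.03],
    [0,0,0.044,0,0.03],
    [0,0,0.046,0,0.03],
    [0,0,0.046,0,0.03],
    [0,0,0.046,0,0.03],
    [0,0,0.046,0,0.03],
  ],
)

```text
clock: 9.0
tcp_pos: [0.6138, 0.0488, 0.2493]
orientation: [2.354, 2.08, 0.001]
contact_force: [-0.2, 0.4, -2.2]
grip_width: 0.0489
gripper_force: 27.6
```

```bash
python3 -c "
from h import *
go(sh(.001,.035),.0915)"
```

```text
shift [ 0.0101 -0.0001  0.0028] roll -0.0028 tcp sh [0.001  0.0249] 0.0943 F [-0.2  0.4 -2.2] t 9.0
```

>>> carry_out(
  moves=[
    [0,0,0.0015,0,0.03],
    [0,0,0.003,0,0.03],
    [0.002,0,0.003,0,0.03],
    [0.004,0,0.003,0,0.03],
    [0.006,0,0.003,0,0.03],
    [0.0075,0,0.003,0,0.03],
    [0.009,0,0.003,0,0.03],
    [0.009,0,0.003,0,0.03],
  ],
)

```text
clock: 9.8
tcp_pos: [0.615, 0.0565, 0.2463]
orientation: [2.354, 2.078, -0.0]
contact_force: [-0.3, -5.4, 5.2]
grip_width: 0.0497
gripper_force: 28.3
```

```bash
python3 -c "
from h import *
go(sh(.001,.035),.0915)"
```

```text
shift [ 0.0023 -0.0003 -0.0002] roll -0.0038 tcp sh [0.0013 0.0327] 0.09129999999999999 F [-0.3 -5.4  5.2] t 9.8
```

>>> carry_out(
  moves=[
    [-0.001,0,0,0,0.085],
    [-0.001,0,0,0,0.085],
    [-0.001,0,0,0,0.085],
    [-0.001,0,-0.045,0,0.085],
    [-0.001,0,-0.09,0,0.085],
    [-0.041,-0.018,-0.098,0,0.085],
    [-0.082,-0.037,-0.098,0,0.085],
    [-0.123,-0.056,-0.098,0,0.085],
  ],
)

```text
clock: 10.6
tcp_pos: [0.5433, -0.058, 0.3443]
orientation: [2.352, 2.082, 0.002]
contact_force: [0.4, -0.5, -1.1]
grip_width: 0.085
gripper_force: 0.0
```

```bash
python3 -c "
from h import *
go([.455,-.264],.12)"
```

```text
shift [-0.2152 -0.0628  0.0691] roll -0.0011 tcp sh [-0.0561 -0.0896] 0.1893 F [ 0.4 -0.5 -1.1] t 10.6
```

>>> carry_out(
  moves=[
    [-0.045,-0.013,0,0,0.085],
    [-0.09,-0.026,0,0,0.085],
    [-0.135,-0.039,0,0,0.085],
    [-0.18,-0.052,0,0,0.085],
    [-0.213,-0.062,0.02,0,0.085],
    [-0.213,-0.062,0.06,0,0.085],
    [-0.213,-0.062,0.07,0,0.085],
    [-0.213,-0.062,0.07,0,0.085],
  ],
)

```text
clock: 11.4
tcp_pos: [0.4562, -0.2602, 0.2724]
orientation: [-2.35, -2.079, 0.002]
contact_force: [-1.3, -0.5, 1.0]
grip_width: 0.0848
gripper_force: 0.0
```

```bash
python3 -c "
from h import *
go([.455,-.264],.037)"
```

```text
shift [-0.0041 -0.0004  0.0804] roll -0.0017 tcp sh [-0.1184 -0.3007] 0.11739999999999998 F [-1.3 -0.5  1. ] t 11.4
```

>>> carry_out(
  moves=[
    [-0.001,0,0.03,0,0.085],
    [-0.002,0,0.06,0,0.085],
    [-0.002,0,0.08,0,0.085],
    [-0.002,0,0.08,0,0.085],
    [-0.002,0,0.08,0,0.03],
    [-0.002,0,0.08,0,0.03],
    [-0.002,0,0.08,0,0.03],
    [-0.002,0,0.08,0,0.03],
  ],
)

```text
clock: 12.2
tcp_pos: [0.457, -0.2633, 0.1955]
orientation: [2.352, 2.08, 0.003]
contact_force: [-0.9, 0.5, 5.8]
grip_width: 0.0486
gripper_force: 25.2
```

```bash
python3 -c "
from h import *
go(sh(.001,-.028),.13)"
```

```text
shift [ 0.2761  0.1178 -0.0892] roll -0.0024 tcp sh [-0.1172 -0.3038] 0.04050000000000001 F [-0.9  0.5  5.8] t 12.2
```

>>> carry_out(
  moves=[
    [0,0,-0.045,0,0.03],
    [0.015,0,-0.09,0,0.03],
    [0.06,0,-0.09,0,0.03],
    [0.108,0,-0.09,0,0.03],
    [0.156,0.005,-0.09,0,0.03],
    [0.2,0.025,-0.09,0,0.03],
    [0.235,0.058,-0.09,0,0.03],
    [0.26,0.098,-0.09,0,0.03],
  ],
)

```text
clock: 13.0
tcp_pos: [0.5859, -0.0135, 0.2848]
orientation: [-2.349, -2.084, -0.003]
contact_force: [0.8, -0.3, -1.0]
grip_width: 0.0485
gripper_force: 27.6
```

>>> carry_out(
  moves=[
    [0.016,0.02,0.0,0,0.03],
    [0.016,0.02,0.015,0,0.03],
    [0.016,0.02,0.03,0,0.03],
    [0.016,0.02,0.04,0,0.03],
    [0.016,0.02,0.045,0,0.03],
    [0.016,0.02,0.046,0,0.03],
    [0.016,0.02,0.046,0,0.03],
    [0.016,0.02,0.046,0,0.03],
  ],
)

```text
clock: 13.8
tcp_pos: [0.6072, -0.0041, 0.2383]
orientation: [2.354, 2.08, 0.001]
contact_force: [-0.1, -0.1, -1.1]
grip_width: 0.0482
gripper_force: 27.6
```

```bash
python3 -c "
from h import *
go(sh(.001,-.015),.0805)"
```

```text
shift [0.0134 0.0001 0.0028] roll -0.0032 tcp sh [ 0.0008 -0.0284] 0.08330000000000001 F [-0.1 -0.1 -1.1] t 13.8
```

>>> carry_out(
  moves=[
    [0,0,0.0015,0,0.03],
    [0.001,0,0.003,0,0.03],
    [0.003,0,0.003,0,0.03],
    [0.005,0,0.003,0,0.03],
    [0.007,0,0.003,0,0.03],
    [0.009,0,0.003,0,0.03],
    [0.011,0,0.003,0,0.03],
    [0.011,0,0.003,0,0.03],
  ],
)

```text
clock: 14.6
tcp_pos: [0.609, 0.0066, 0.2355]
orientation: [2.353, 2.079, 0.001]
contact_force: [-0.3, -2.9, 5.5]
grip_width: 0.0488
gripper_force: 28.2
```

```bash
python3 -c "
from h import *
go(sh(.001,-.015),.0805)"
```

```text
shift [ 0.0025 -0.0003  0.    ] roll -0.0031 tcp sh [ 0.0013 -0.0175] 0.08049999999999999 F [-0.3 -2.9  5.5] t 14.6
```

Contact with the row felt. Next I'll release, rise over the stop and look.

>>> carry_out(
  moves=[
    [0.001,0,0,0,0.03],
    [0.001,0,0,0,0.085],
    [0.001,0,0,0,0.085],
    [0.001,0,0,0,0.085],
    [-0.001,0,-0.045,0,0.085],
    [-0.001,0,-0.09,0,0.085],
    [-0.04,0,-0.11,0,0.085],
    [-0.085,0,-0.11,0,0.085],
  ],
)

```text
clock: 15.4
tcp_pos: [0.5996, -0.076, 0.3482]
orientation: [2.346, 2.085, 0.009]
contact_force: [0.7, -0.9, -1.2]
grip_width: 0.0848
gripper_force: 0.0
```

>>> carry_out(
  moves=[
    [-0.042,0,0,0,0.085],
    [-0.084,0,0,0,0.085],
    [-0.084,0,0,0,0.085],
    [-0.084,0,0,0,0.085],
    [-0.084,0,0,0,0.085],
    [-0.084,0,0,0,0.085],
    [-0.084,0,0,0,0.085],
    [-0.084,0,0,0,0.085],
  ],
)

```text
clock: 16.2
tcp_pos: [0.588, -0.1597, 0.3446]
orientation: [-2.352, -2.082, -0.0]
contact_force: [0.8, -0.5, -0.7]
grip_width: 0.085
gripper_force: 0.0
```

```bash
python3 -c "
from h import *
go(sh(0.001,-.186),.125)
C=cam('wrist');im=r.grab_frame('wrist')
ps=[np.r_[sh(0.001,-.186),.14],np.r_[sh(.001,-.015),.1],np.r_[sh(.001,.035),.116],np.r_[sh(.001,.085),.132],np.r_[sh(.001,.135),.132]]
print(proj(C,ps).round())
cv2.imwrite('pics/w3.png',im[:,:,::-1])"
```

```text
shift [-0.0009  0.0006  0.0646] roll -0.0013 tcp sh [ 0.0004 -0.1852] 0.18960000000000002 F [ 0.8 -0.5 -0.7] t 16.2
[[ 316.  290.]
 [ 316.  -85.]
 [ 317. -268.]
 [ 317. -552.]
 [ 317. -867.]]
```

View pics/w3.png

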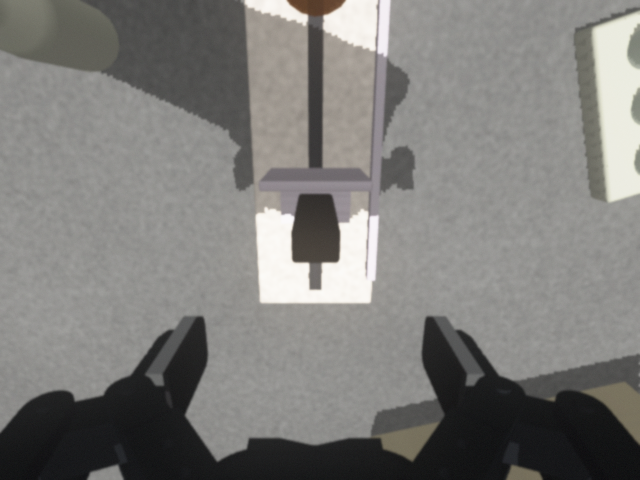

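The stop's post top is centred at (316,248), so its along position is about -0.163, which agrees with the top view's -0.159. The slot and post line up with the tool. The short jar's foot shows at (316,5).

>>> carry_out(
  moves=[
    [0.012,0,0,0,0.085],
    [0.024,0,0.02,0,0.085],
    [0.024,0,0.05,0,0.085],
    [0.024,0,0.063,0,0.085],
    [0.024,0,0.063,0,0.02],
    [0.024,0,0.063,0,0.015],
    [0.024,0,0.063,0,0.015],
    [0.024,0,0.063,0,0.015],
  ],
  force=25,
)

```text
clock: 17.05
tcp_pos: [0.591, -0.1372, 0.2829]
orientation: [2.353, 2.079, 0.002]
contact_force: [-0.3, -0.0, -0.8]
grip_width: 0.0275
gripper_force: 0.0
```

```bash
python3 -c "
from h import *
go(sh(0.0,-.066),.125)"
```

```text
shift [ 0.0964 -0.0011  0.0029] roll -0.0032 tcp sh [ 0.0007 -0.1624] 0.12789999999999999 F [-0.3 -0.  -0.8] t 17.05
```

>>> carry_out(
  moves=[
    [0,0,0,0,0.015],
    [0,0,0,0,0.015],
    [0.01,0,0,0,0.015],
    [0.03,0,0,0,0.015],
    [0.05,0,0,0,0.015],
    [0.07,0,0,0,0.015],
    [0.08,0,0,0,0.015],
    [0.085,0,0,0,0.015],
  ],
)

```text
clock: 17.85
tcp_pos: [0.6016, -0.0508, 0.2829]
orientation: [2.352, 2.082, 0.002]
contact_force: [-2.2, -1.6, 8.8]
grip_width: 0.0235
gripper_force: 28.3
```

>>> carry_out(
  moves=[
    [0.002,0,0,0,0.015],
    [0.003,0,0,0,0.015],
    [0.004,0,0,0,0.015],
    [0.005,0,0,0,0.015],
    [0.006,0,0,0,0.015],
    [0.006,0,0,0,0.015],
    [0.006,0,0,0,0.015],
    [0.006,0,0,0,0.015],
  ],
)

```text
clock: 18.65
tcp_pos: [0.6021, -0.0462, 0.2829]
orientation: [2.353, 2.08, 0.002]
contact_force: [-2.0, -0.2, 8.0]
grip_width: 0.0233
gripper_force: 28.3
```

```bash
python3 -c "
from h import *
go(sh(0.0,-.066),.125)
C=cam('wrist');im=r.grab_frame('wrist')
cv2.imwrite('pics/w4.png',im[:,:,::-1])"
```

```text
shift [ 0.0048 -0.0009  0.0029] roll -0.0027 tcp sh [ 0.0008 -0.0708] 0.12789999999999999 F [-2.  -0.2  8. ] t 18.65
```

View pics/w4.png

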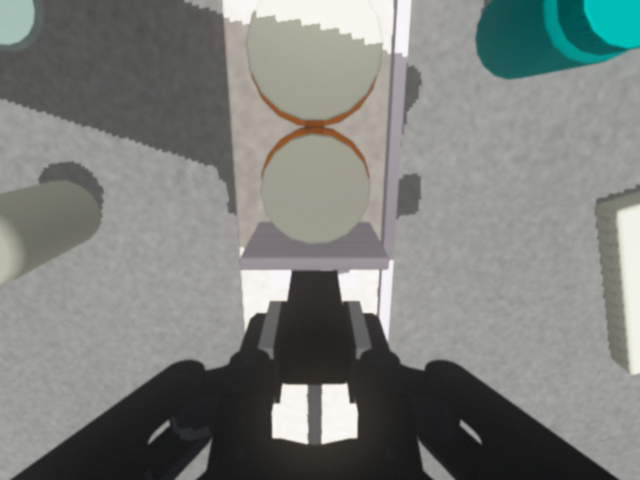

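The stop is nearly at the short jar: its cap edge is at row 243 and the plate's top edge at row 258. Caps are centred at x≈316. I'll push on until contact force shows.

>>> carry_out(
  moves=[
    [0.0005,0,0,0,0.015],
    [0.001,0,0,0,0.015],
    [0.0015,0,0,0,0.015],
    [0.002,0,0,0,0.015],
    [0.0025,0,0,0,0.015],
    [0.003,0,0,0,0.015],
    [0.003,0,0,0,0.015],
    [0.003,0,0,0,0.015],
  ],
)

```text
clock: 19.5
tcp_pos: [0.6025, -0.0433, 0.2829]
orientation: [2.353, 2.08, 0.002]
contact_force: [-2.3, -1.2, 8.1]
grip_width: 0.0233
gripper_force: 28.3
```

>>> carry_out(
  moves=[
    [0.0003,0,0,0,0.015],
    [0.0006,0,0,0,0.015],
    [0.0009,0,0,0,0.015],
    [0.0012,0,0,0,0.015],
    [0.0015,0,0,0,0.015],
    [0.0018,0,0,0,0.015],
    [0.002,0,0,0,0.015],
    [0.002,0,0,0,0.015],
  ],
)

```text
clock: 20.3
tcp_pos: [0.6025, -0.0426, 0.2829]
orientation: [2.353, 2.078, -0.0]
contact_force: [-3.4, -4.6, 8.3]
grip_width: 0.0237
gripper_force: 28.3
```

>>> carry_out(
  moves=[
    [0.0003,0,0,0,0.015],
    [0.0006,0,0,0,0.015],
    [0.0009,0,0,0,0.015],
    [0.0012,0,0,0,0.015],
    [0.0015,0,0,0,0.015],
    [0.0015,0,0,0,0.015],
    [0.0015,0,0,0,0.015],
    [0.0015,0,0,0,0.015],
  ],
)

```text
clock: 21.1
tcp_pos: [0.6027, -0.0412, 0.2829]
orientation: [2.354, 2.078, -0.0]
contact_force: [-2.4, -3.5, 8.4]
grip_width: 0.0238
gripper_force: 28.3
```

```bash
python3 -c "
from h import *
go(sh(0.0,-.066),.125)
im=r.grab_frame('top');a=cv2.resize(im[140:290,170:390],None,fx=3,fy=3,interpolation=cv2.INTER_CUBIC)
cv2.imwrite('pics/t5.png',a[:,:,::-1])"
```

```text
shift [-0.0002 -0.0008  0.0029] roll -0.0039 tcp sh [ 0.0008 -0.0658] 0.12789999999999999 F [-2.4 -3.5  8.4] t 21.1
```

View pics/t5.png

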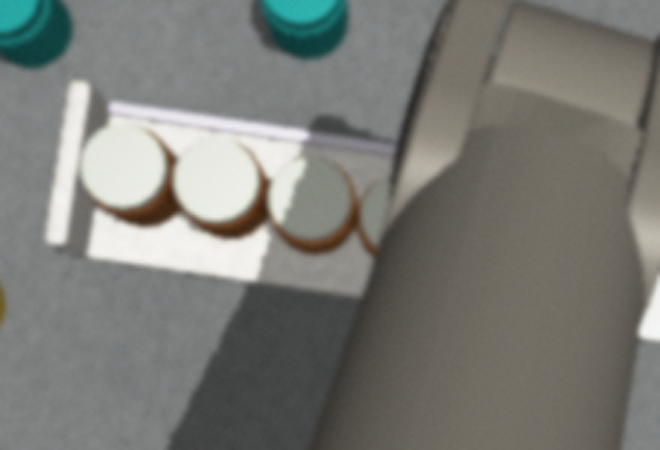

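The row looks straight, and the last 1.5 mm closed small gaps at a steady ~3.5 N. I'll press on until the force climbs, which means the row is solid against the wall.

>>> carry_out(
  moves=[
    [0.0003,0,0,0,0.015],
    [0.0006,0,0,0,0.015],
    [0.0009,0,0,0,0.015],
    [0.0012,0,0,0,0.015],
    [0.0015,0,0,0,0.015],
    [0.0015,0,0,0,0.015],
    [0.0015,0,0,0,0.015],
    [0.0015,0,0,0,0.015],
  ],
)

```text
clock: 21.95
tcp_pos: [0.6029, -0.0398, 0.2829]
orientation: [2.353, 2.078, -0.0]
contact_force: [-2.9, -6.0, 9.2]
grip_width: 0.0237
gripper_force: 28.3
```

>>> carry_out(
  moves=[
    [0.0003,0,0,0,0.015],
    [0.0006,0,0,0,0.015],
    [0.0009,0,0,0,0.015],
    [0.0012,0,0,0,0.015],
    [0.0015,0,0,0,0.015],
    [0.0015,0,0,0,0.015],
    [0.0015,0,0,0,0.015],
    [0.0015,0,0,0,0.015],
  ],
)

```text
clock: 22.75
tcp_pos: [0.6029, -0.0395, 0.2829]
orientation: [2.354, 2.076, -0.002]
contact_force: [-3.4, -8.6, 8.5]
grip_width: 0.0236
gripper_force: 28.3
```

The row is solid: the force climbed to 8.6 N with only 0.3 mm of motion. I'll release, rise and check.

>>> carry_out(
  moves=[
    [0,0,0,0,0.06],
    [0,0,0,0,0.085],
    [0,0,0,0,0.085],
    [0,0,0,0,0.085],
    [0,0,0,0,0.085],
    [0,0,-0.04,0,0.085],
    [0,0,-0.08,0,0.085],
    [0,0,-0.12,0,0.085],
  ],
)

```text
clock: 23.55
tcp_pos: [0.6028, -0.037, 0.4029]
orientation: [-2.354, -2.08, 0.001]
contact_force: [0.1, -0.1, 0.4]
grip_width: 0.0851
gripper_force: 0.0
```

>>> carry_out(
  moves=[
    [-0.04,-0.02,0,0,0.085],
    [-0.08,-0.04,0,0,0.085],
    [-0.12,-0.06,0,0,0.085],
    [-0.16,-0.08,0,0,0.085],
    [-0.2,-0.1,0,0,0.085],
    [-0.24,-0.12,0,0,0.085],
    [-0.24,-0.12,0,0,0.085],
    [-0.24,-0.12,0,0,0.085],
  ],
)

```text
clock: 24.35
tcp_pos: [0.4538, -0.2614, 0.4019]
orientation: [2.357, 2.077, 0.001]
contact_force: [0.3, 0.7, 0.0]
grip_width: 0.085
gripper_force: 0.0
```

```bash
python3 -c "
from h import *
im=r.grab_frame('top');s=r.grab_frame('scene');T=cam('top')
f=lambda i:cv2.resize(i,None,fx=2,fy=2,interpolation=cv2.INTER_CUBIC)
a=np.vstack([f(im[140:290,170:400]),f(s[130:280,200:430])])
cv2.imwrite('pics/t6.png',a[:,:,::-1])
m=(im.min(2)>165)
print(((proj(T,[np.r_[sh(.001,y),z] for y,z in((.135,.132),(.085,.132),(.035,.116),(-.015,.1))])-[170,140])*2).round(1).tolist(), r.get_obs()['clock'])"
```

```text
[[78.5, 108.1], [141.0, 117.4], [204.2, 129.0], [265.1, 140.2]] 24.45
```

View pics/t6.png

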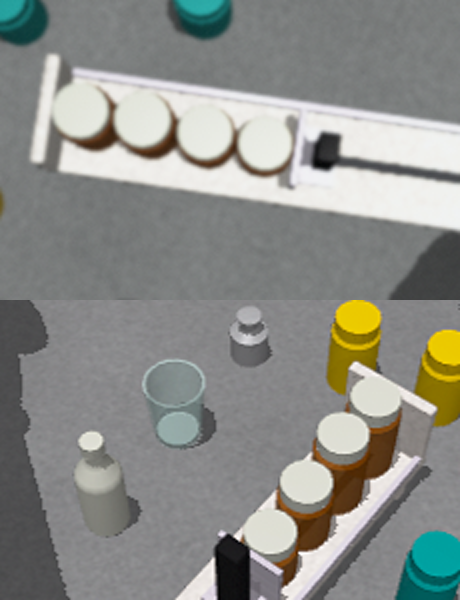

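All four jars stand in a straight, snug row, with caps at (82,113), (144,122), (206,134) and (265,144). The stop sits at the short jar and the bystanders haven't moved.

```bash
python3 -c "
from bench import r
print(r.hand_in())"
```

```text
the job is handed in; nothing more can be done
None
```

The job is handed in at about 24.5 s: the four jars stand upright and touching in a straight row stepping down from the end wall, the stop is pressed against the shortest, and the beaker, bottle and weight were not touched.

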